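# Fit the retaining clip to a captive track bolt

## Task

Three bolts stand upright in the slotted steel stand, and one of them, with an empty groove just above its washer, still lacks its retaining clip. Slide the loose clip sideways into that groove, jaws first, until it has snapped fully home around the bolt and lies level; feel your way and push gently, without forcing it or bruising the thread above the groove with it. Then let go, and leave the other things on the table where they lie.

Things in the scene. Friction and masses are not known exactly. Their poses are not given: they have to be found in the camera images.
- clip: The loose retaining clip: dark steel E-shaped spring clip of 6 mm plate, 85 g, flat on the table. A C-shaped band 52 mm across, its mouth open to its own +x (the way it is pushed), z up; behind (-x) a neck ends in an upturned heel. Two springy legs reach 19 mm ahead of the origin, tips at y +-15 (each 9 mm wide). Origin: underside, under the centre of the jaws.
- heel (a point): In the clip's upturned heel, the part to hold it by: 6 mm thick (x), 26 mm wide (y), rising 28 mm above the clip's underside. This point is 17 mm above the underside and 35 mm behind the jaw centre, on the clip's middle line. Axes as the clip.
- jaw_centre (a point): Centre of the jaws, mid-thickness (3 mm above the underside). On the bolt's axis when home. Two nibs on the legs leave a mouth 15.5 mm wide for the 22 mm groove core and spring apart: they touch it with this point 17 mm short of the axis; the push rises to 5 to 16 N, then falls as the nibs pass the core's middle and it snaps in until the rigid prong 11 mm behind this point stops on the core.
- bolt_open: The bolt that lacks a clip; steel, upright, fixed. Upward from the stand: 34 mm shank with 44 mm shoulder, flat washer 58 mm across and 4 mm thick, directly on it the empty groove (8.5 mm high, core 22 mm across), then the threaded end, 34 mm across and 26 mm high. Origin on its axis at the stand's top face, 40 mm above the table; x across the slot, away from the robot, z up.
- bolt_axis (a point): Same point as the bolt's origin, on its axis at the stand's top face. Bolts differ in length: the washer's top face, which is the groove's lower side, lies anywhere from 22 to 46 mm above this point and is not measured, so it must be seen or felt, for example by lowering the clip's leg tips onto the washer's rim.
- stand: Fixed steel stand: base plate 140 x 300 x 8 mm, on it a block 108 wide (x), 290 long (y), its top 40 mm above the table, with a 36 mm slot along y. Origin on the table under its centre. Three bolts 92 mm apart stand along the slot in any order: one with an empty groove, one like it with its clip fitted, one plain with a hexagon nut; none is higher than 121 mm above the table.
- square_nut: Bystander: rusted square nut, 40 x 40 x 20 mm, origin at the centre of its underside.
- chalk_holder: Bystander: white ceramic chalk holder, a cup 48 mm across and 60 mm high, origin at the centre of its underside.
- bolt_gauge: Bystander: red steel bolt gauge, a flat comb-shaped plate 56 x 130 x 6 mm lying on the table, long side along its y, origin at the centre of its underside.
- lock_washer: Bystander: grey split lock washer, 50 mm across, 6 mm thick, origin at the centre of its underside.
Mind the look-alikes: they are no part of the job. Leave any pink or yellow look-alike of the clip alone.

How it is judged:
By the outcome, as a careful person would: the job done as asked, in the order asked, and still so for the second after the job is handed in, with the robot touching nothing.
It also fails if it takes over 54 s, if anything falls off the work surface, if the arm or the gripper's body presses on something with over 40 N, if the wrist force passes 120 N, or if a joint passes its speed limit or range.

## Robot

A 6-joint arm with a two-finger parallel gripper is mounted at the origin on the work surface. World frame = base frame: x ahead of the robot, y to its left, z up, the work surface at z = 0. Lengths are in m, angles in degrees, forces in N, time in s.
With the tool pointing down it reaches from about 0.25 to 0.725 m from the base axis. Payload 9.7 kg.
Tool frame: the origin (TCP) lies midway between the tips of the shut fingers; the grasp point (between the pads) lies bot.grasp_offset behind it (bot.grasp_offset is the distance from the TCP to the grasp point, in m); x points along the fingers, y is the direction in which the jaws open and shut, and the axes are right-handed (so a half turn about x gives the same grasp; the last joint's range is limited). The gripper opens to 85 mm and grips with 20 to 120 N. Pads are 22 mm wide; open, the fingers measure 114 mm over their backs; the gripper's body (76 mm by 85 mm) begins 54 mm behind the grasp point. The pads swing forward as they close: fully open they stand 13 mm farther back than shut.
Start: joints at [66.921, 4.979, 10.078, 95.1, 0, 90], TCP at [0.216, 0.506, 0.203] pointing down, gripper open.
Joint ranges: [-179.16, 179.16], [-48.56, 103.87], [-65.8, 70.77], [-126.05, 130.52], [-82.76, 87.17], [-180, 180]. Speed limits (degrees/s): [127.2, 127.2, 147.25, 180, 180, 180].

## Interface

Orientations are given as [roll, pitch, yaw] about the fixed x, y, z axes, in that order (R = Rz(yaw) Ry(pitch) Rx(roll)).
In Python, from workcell import status, camera, bot gives the robot as it stands.
- The arm moves only by the shell command python3 -m jog 'ROWS' [OPENING] [FORCE]. ROWS is text: rows parted by semicolons, each of 4 numbers parted by spaces: the shift along the tool's x, y, z in mm, then the turn about the tool's x in degrees. A call has exactly 8 rows; each row is the pose to reach, as a shift and turn from the pose commanded when the call began, along the tool's axes at that moment; what a row does not reach only later rows make up. A row lasts 1/8 s, in which the tool goes at most 62.5 mm and 10.7 degrees, less where a joint would pass 70% of its speed; a pose out of reach is approached as far as the arm can. A call with a gripper value outside its range is refused whole. OPENING is the opening, from 0 (shut) to 1 (fully open), set as the call begins (- or left out, the last holds). The fingers move at their own pace and stop on an object; FORCE is the grip in N (left out, the last holds). Time passes only in rows, so rows that repeat a pose let the fingers close, or fill a call up. It gives the time, the measured TCP pose, the force and the opening at its end, in the units of the state.
- status.get_obs(): the state, without advancing time (a new reading comes with each control period).
- camera(name): name is "scene" or "top" or "wrist"; returns a dict with "color" (420x560x3 uint8, red, green, blue), "vfov" (degrees; the focal length in pixels is half the picture's height over the tangent of half this angle, whatever the lens; pixels are square), "cx", "cy" (the principal point, pixels), "rvec" (rotation vector, rad) and "tvec" (3), from world to camera coordinates, as OpenCV has them. Camera axes: x right, y down, z forward; pixel columns grow to the right and rows downward; lengths in m; the calibration is good to about 2 mm. A picture is of the moment at which its call begins. There is no depth.
- bot.job_done(): hands the job in, once; it reports no verdict.
The state is a dict: "time": time; "q": joint angles; "qd": joint speeds; "joint_efforts": joint torques, N m; "ee_pos": TCP position; "tcp_rot": TCP orientation; "wrist_force": force on the tool from outside, world axes, zero at the start; "torque": the same for the moment, N m; "opening": finger opening in m.
Only numpy, scipy, OpenCV 4.12 (cv2) and the standard library are available. Lean on these libraries where they do the work, as an engineer would, in place of code of your own. Each camera call takes 0.05 s, during which the arm holds its last target. There are 200 camera calls.

## Working session

There is one attempt and no reset: what is moved stays moved. The work goes in short steps, Python scripts to look and compute and a shell command to move; the robot and the scene stay as the last step left them, time stands still between calls to the robot, and variables do not carry over. Pictures are saved under pics/ and viewed, about 8 in all and at most 12, crops included, and the job is handed in when it is done.

```bash
mkdir -p pics; ls; cat > h.py <<'E'
import numpy as np, cv2
from workcell import status, camera, bot
def snap(n,f=None):
    c=camera(n)
    if f: cv2.imwrite('pics/'+f,c['color'][:,:,::-1])
    return c
def K(c):
    f=c['color'].shape[0]/2/np.tan(np.radians(c['vfov'])/2)
    return np.array([[f,0,c['cx']],[0,f,c['cy']],[0,0,1]])
def ray(c,u,v):
    R=cv2.Rodrigues(np.array(c['rvec'],float))[0];t=np.array(c['tvec'],float).ravel()
    return -R.T@t, R.T@np.linalg.inv(K(c))@np.array([u,v,1.])
def onz(c,u,v,z):
    o,d=ray(c,u,v); return o+d*(z-o[2])/d[2]
def proj(c,p):
    return cv2.projectPoints(np.array(p,float).reshape(-1,3),np.array(c['rvec'],float),np.array(c['tvec'],float),K(c),None)[0].reshape(-1,2)
E
python3 - <<'E'
from h import *
import pickle
D={n:snap(n,n+'0.png') for n in('scene','top','wrist')}
pickle.dump(D,open('d0.pkl','wb'))
for n in D: print(n,{k:v for k,v in D[n].items() if k!='color'}, ray(D[n],280,210))
print(status.get_obs(),bot.grasp_offset)
im=np.hstack([D['scene']['color'],D['top']['color']])
E
```

```text
pics
scene {'vfov': 55.481824586453556, 'cx': 278.64945634979586, 'cy': 210.00336379072687, 'rvec': array([ 0.98950049,  2.7195492 , -0.70960072]), 'tvec': array([ 0.45165588, -0.23926767,  1.20021174])} (array([0.84685526, 0.3246331 , 0.93765655]), array([-0.30685134, -0.3761759 , -0.87426849]))
top {'vfov': 42.85907745984086, 'cx': 282.03539489868916, 'cy': 212.90990426027466, 'rvec': array([ 2.15360389, -2.09264158,  0.22766625]), 'tvec': array([-0.06279886,  0.53132458,  1.03311912])} (array([ 0.31793569, -0.03465998,  1.11861531]), array([ 0.20305828, -0.00786981, -0.97915752]))
wrist {'vfov': 71.07265011377311, 'cx': 281.35627680281743, 'cy': 208.99250837658954, 'rvec': array([-2.38966389, -1.57858271, -0.25378636]), 'tvec': array([-0.55006151, -0.04044042,  0.38043373])} (array([0.14137124, 0.5378805 , 0.37367319]), array([ 0.28984693, -0.12909541, -0.9483439 ]))
{'time': 0.15, 'q': array([6.69219879e+01, 5.00426359e+00, 1.00446474e+01, 9.51012762e+01,
       1.03843881e-03, 9.00005407e+01]), 'qd': array([-0.01869942, -0.10392482,  0.24994791,  0.00906489,  0.11200852,
        0.11090557]), 'joint_efforts': array([-2.69874789e-06, -5.20761323e+01,  4.65045655e+01,  1.38762224e-02,
        3.19574963e-05,  1.39626422e-06]), 'ee_pos': array([0.21550022, 0.50578543, 0.20243999]), 'tcp_rot': array([ -90.97646775,   89.93909876, -114.05502104]), 'wrist_force': array([ 0.14211184, -0.17210779,  0.34337478]), 'torque': array([ 0.0025734 ,  0.05650508, -0.02839218]), 'opening': 0.08526883276202869} 0.0187
```

View pics/scene0.png

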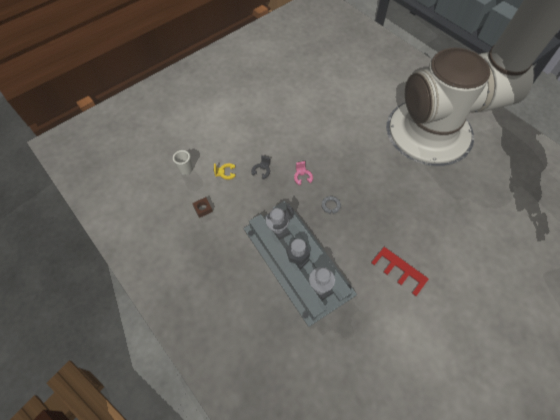

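View pics/top0.png

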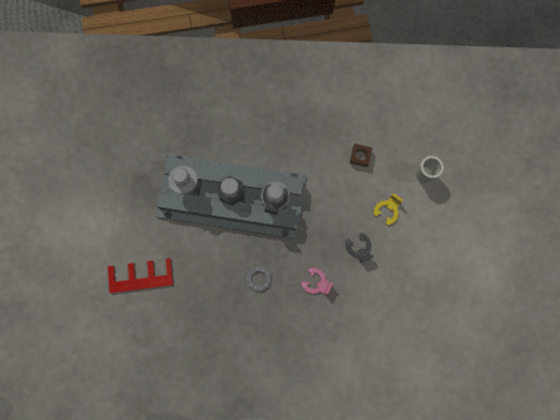

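The dark clip is at about (360,248) in top, pink (317,283), yellow (388,210). Bolts are at (183,178), (230,188) and (275,195). I'll zoom in on both views.

```bash
python3 - <<'E'
from h import *
import pickle
D=pickle.load(open('d0.pkl','rb'))
t=D['top']['color'];s=D['scene']['color']
r=lambda a,w,h:cv2.resize(a,(w,h),interpolation=cv2.INTER_CUBIC)
A=r(t[140:240,155:315],480,300);B=r(t[225:275,340:380],240,300)
C=r(s[195:325,240:360],277,300);E=r(s[145:190,235:290],367,300)
im=np.zeros((600,720,3),np.uint8);im[:300]=np.hstack([A,B]);im[300:,:644]=np.hstack([C,E])
im=np.clip(im*1.6,0,255).astype(np.uint8)
cv2.imwrite('pics/c1.png',im[:,:,::-1])
for p in[(183,178),(230,188),(275,195)]:print(onz(D['top'],*p,.1))
for p in[(360,248)]:print(onz(D['top'],*p,.006))
for p in[(279,214),(298,245),(322,276)]:print('s',onz(D['scene'],*p,.1))
# dark mask of clip
g=t.astype(int);m=((g.max(2)<62)).astype(np.uint8);m[:225]=0;m[275:]=0;m[:,:338]=0;m[:,382:]=0
n,l,st,ce=cv2.connectedComponentsWithStats(m);print(st,ce)
E
```

```text
[0.58743386 0.14913449 0.1       ]
[0.57013903 0.05619861 0.1       ]
[ 0.55881348 -0.03224545  0.1       ]
[ 0.47237486 -0.21374078  0.006     ]
s [ 0.56168588 -0.02895684  0.1       ]
s [0.58015972 0.06096412 0.1       ]
s [0.58876235 0.15075764 0.1       ]
[[     0      0    560    420 235171]
 [   364    238      1      2      2]
 [   369    243      1      1      1]
 [   347    249      2      2      3]
 [   369    248      1      1      1]
 [   350    252      2      3      3]
 [   353    254      2      2      2]
 [   356    255      7      8     14]
 [   362    256      1      1      1]
 [   367    259      1      1      1]
 [   365    260      1      1      1]] [[279.49026453 209.4944147 ]
 [364.         238.5       ]
 [369.         243.        ]
 [347.66666667 249.33333333]
 [369.         248.        ]
 [350.33333333 253.        ]
 [353.5        254.5       ]
 [359.57142857 259.28571429]
 [362.         256.        ]
 [367.         259.        ]
 [365.         260.        ]]
```

View pics/c1.png

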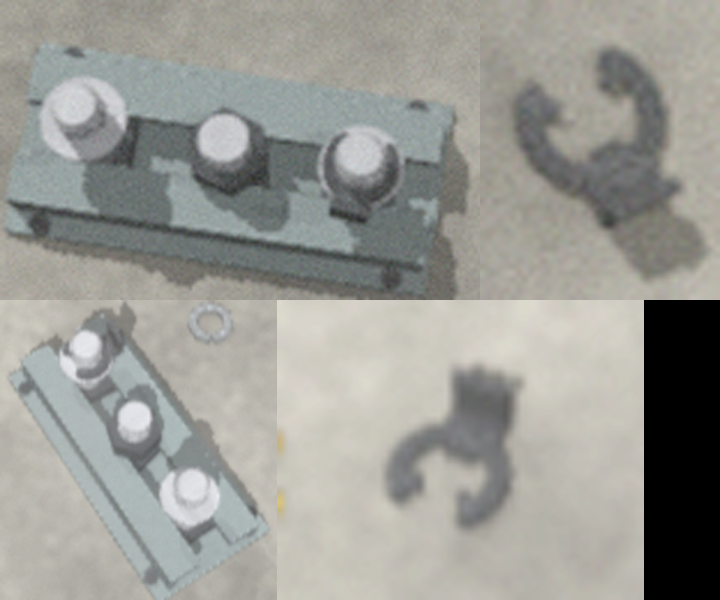

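The open bolt is the far left one (y≈+0.15): wide bright washer, no clip. The right one has its clip with the heel toward the robot. The loose clip's mouth faces up-left in top. Next I'll measure its yaw and the tool axes.

```bash
cat >> h.py <<'E'
from scipy.spatial.transform import Rotation as Ro
def tool():
    s=status.get_obs(); return np.array(s['ee_pos']), Ro.from_euler('xyz',s['tcp_rot'],degrees=True).as_matrix(), s
def go(p,yaw=None):
    """shift (mm) in tool axes to point p, and turn about tool x for the jaw axis (tool y, mod 180) at clip yaw"""
    e,R,s=tool(); d=R.T@(np.array(p)-e)*1000
    a=None
    if yaw is not None:
        ty=np.degrees(np.arctan2(R[1,1],R[0,1]))  # jaw axis heading; want yaw+90
        a=-((yaw+90-ty+90)%180-90)                # tool x is down
    print('t',s['time'],'tcp',e.round(4),'jaw',round(np.degrees(np.arctan2(R[1,1],R[0,1])),1),'shift',d.round(1),'turn',a,'F',s['wrist_force'].round(1),'T',s['torque'].round(2),'op',round(s['opening'],4),'q6',s['q'].round(0))
    return d,a
E
python3 - <<'E'
from h import *
import pickle
D=pickle.load(open('d0.pkl','rb'))
c=D['top'];g=cv2.cvtColor(c['color'],cv2.COLOR_RGB2GRAY)
x0,y0=340,226;g=cv2.resize(cv2.GaussianBlur(g,(0,0),.8)[y0:275,x0:380],None,fx=4,fy=4,interpolation=cv2.INTER_CUBIC)
for r in g[::8,::4]: print(' '.join('%3d'%v for v in r))
e,R,s=tool();print(R.round(3))
go([.45,-.24,.15],40)
E
```

```text
101 102 102 103 104 104 103 103 101  99 100 102 104 106 105 105 105 105 104 104 103 103 105 105 106 105 105 105 105 107 109 108 108 108 109 109 110 110 110 110
101 101 101 101 102 104 104 102 100 100 102 103 105 105 105 105 105 106 106 106 106 106 105 106 106 104 105 105 106 107 109 108 107 107 108 109 109 109 110 110
100 100 101 102 103 104 104 102 101 101 102 103 104 105 105 105 105 106 107 108 108 108 109 109 107 105 105 105 105 106 107 106 106 106 106 107 108 109 109 109
 98  98  98  99 100 100 101 101 103 104 104 104 104 104 104 104 104 104 105 104 102 100 100 103 105 105 105 104 103 103 104 104 104 105 106 107 107 109 109 109
 97  96  95  96  97  99 100 101 102 103 103 103 103 102 102 103 102 102  99  92  82  74  73  76  81  88  95 100 101 103 104 104 105 106 107 107 109 110 109 110
 96  94  94  95  95  96  98 100 100 102 102 102 102 102 102 102 101 100  96  86  74  67  67  67  66  68  74  84  93  99 102 103 105 107 108 109 110 110 111 111
 97  96  95  95  94  94  95  95  92  93  97 101 101 102 102 103 103 102  98  90  77  68  67  66  64  64  65  69  76  88  99 104 105 107 109 
[... 2449 characters left out ...]
04 104 104 104 103 104 105 105 105 104 104 105 105 106 107 108 108 106 100  93  84  79  80  82  84  90  96  99 101 105 110 112 113
102 103 103 104 106 105 104 104 106 106 105 105 106 106 106 106 106 106 107 107 109 111 111 111 111 111 108 103 100 101 103 105 108 111 112 113 114 113 114 114
102 102 102 103 104 104 104 106 107 107 107 107 108 107 106 106 105 106 107 108 110 111 111 112 113 113 112 112 111 110 109 109 111 112 113 115 116 117 116 115
[[-0.     0.392  0.92 ]
 [-0.001  0.92  -0.392]
 [-1.    -0.001 -0.   ]]
t 0.15 tcp [0.2155 0.5058 0.2024] jaw 66.9 shift [  53.1 -594.1  508.1] turn -63.078552737583834 F [ 0.1 -0.2  0.3] T [ 0.    0.06 -0.03] op 0.0853 q6 [67.  5. 10. 95.  0. 90.]
```

```bash
python3 -m jog '12 -598 488 -48;12 -598 488 -48;12 -598 488 -48;12 -598 488 -48;12 -598 488 -48;12 -598 488 -48;12 -598 488 -48;12 -598 488 -48' 1 60; python3 -c "
from h import *
go([.43,-.235,.19],25)"
```

```text
time: 1.15
ee_pos: [0.3507, 0.0392, 0.1957]
tcp_rot: [-15.5, 89.9, 9.5]
wrist_force: [1.9, 0.8, 0.5]
opening: 0.0854
t 1.15 tcp [0.3507 0.0392 0.1957] jaw 114.9 shift [   5.7 -282.1  -43.8] turn -0.056952762895761566 F [1.9 0.8 0.5] T [ 0.   -0.04 -0.04] op 0.0854 q6 [  6. -22. -14.  97.   0. -19.]
```

```bash
python3 -m jog '6 -282 -44 0;6 -282 -44 0;6 -282 -44 0;6 -282 -44 0;6 -282 -44 0;6 -282 -44 0;6 -282 -44 0;6 -282 -44 0'; python3 - <<'E'
from h import *
import pickle
c=snap('wrist','w1.png');pickle.dump(c,open('w1.pkl','wb'));go([.43,-.235,.19],25)
E
```

```text
time: 2.15
ee_pos: [0.4296, -0.2322, 0.1899]
tcp_rot: [-36.5, 90.0, -11.5]
wrist_force: [0.4, 0.9, 0.8]
opening: 0.0855
t 2.2 tcp [ 0.4296 -0.2323  0.19  ] jaw 115.0 shift [ 0.  -2.6 -0.8] turn -0.005361461216764951 F [-0.   0.2  0.3] T [-0.   -0.    0.01] op 0.0854 q6 [-28.  -4.  -0.  94.   0. -53.]
```

View pics/w1.png

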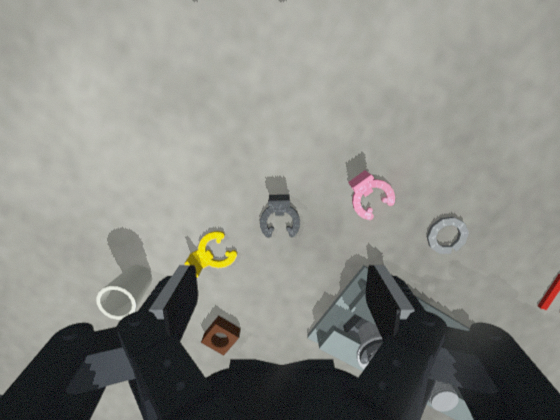

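Clip: heel top edge at (278,197), band centre (279,217), mouth toward the fingers and near aligned.

```bash
python3 - <<'E'
from h import *
import pickle
c=pickle.load(open('w1.pkl','rb'));im=c['color'];cr=cv2.resize(im[170:250,240:320],(640,640),interpolation=cv2.INTER_CUBIC)[:600]
cv2.imwrite('pics/w1c.png',cr[:,:,::-1])
g=cv2.cvtColor(im,cv2.COLOR_RGB2GRAY)
m=((g<95)).astype(np.uint8);m[:192]=0;m[245:]=0;m[:,:250]=0;m[:,310:]=0
n,l,st,ce=cv2.connectedComponentsWithStats(m);k=1+np.argmax(st[1:,4]);print(st[k],ce[k])
vs,us=np.where(l==k)
for v in range(vs.min(),vs.max()+1): 
    u=us[vs==v];print(v,u.min(),u.max(),len(u),end=' | ')
P=np.array([onz(c,u,v,.006) for u,v in zip(us,vs) if v>=204])
print(P[:,:2].min(0),P[:,:2].max(0))
E
```

```text
[268 194  22  10 157] [278.62420382 197.64968153]
194 270 288 14 | 195 269 288 20 | 196 269 288 20 | 197 269 289 21 | 198 269 289 21 | 199 269 289 21 | 200 268 289 22 | 201 269 286 16 | 202 271 271 1 | 203 272 272 1 | Traceback (most recent call last):
  File "<stdin>", line 12, in <module>
IndexError: too many indices for array: array is 1-dimensional, but 2 were indexed
```

View pics/w1c.png

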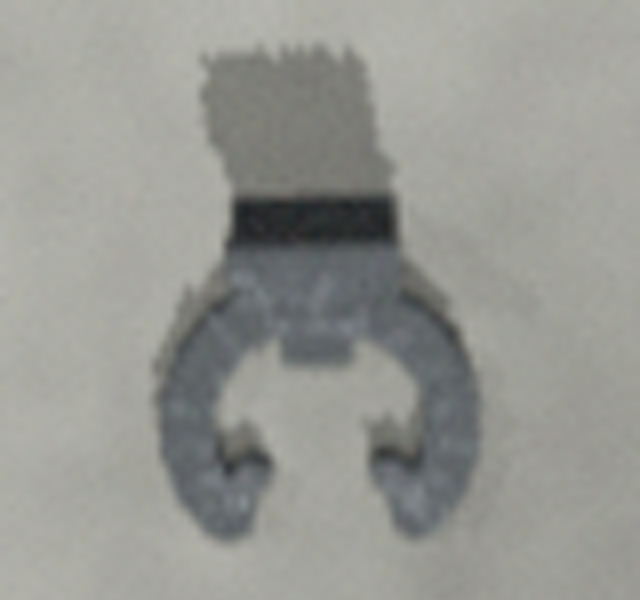

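Crop: the dark strip (rows 194.5–200.8) is the heel's rear face, and its top face is below that. The leg tips are at (268.5,237.5) and (291.5,237.5), the band sides at u=259.6 and 300, v≈220.

```bash
python3 - <<'E'
from h import *
import pickle
c=pickle.load(open('w1.pkl','rb'))
f=lambda u,v,z:onz(c,u,v,z)[:2]
h=(f(279,194.5,0)+0),f(279,200.8,.028)
tl,tr=f(268.5,237.3,.005),f(291.5,237.3,.005); sl,sr=f(259.6,219,.006),f(300,219,.006)
hl,hr=f(269,200.8,.028),f(289.6,200.8,.028)
n=np.linalg.norm
print('rear',h,'tipmid',(tl+tr)/2,'tipd',n(tl-tr),'side mid',(sl+sr)/2,n(sl-sr),'heelw',n(hl-hr))
for a,b in((tl,tr),(sl,sr),(hl,hr)): d=a-b;print(np.degrees(np.arctan2(-d[0],d[1])))
hm=(hl+hr)/2;d=(tl+tr)/2-hm;yaw=np.arctan2(d[1],d[0]);print('axis',np.degrees(yaw),n(d),'exp',38+19)
x=d/n(d); print('heel centre', hm+.003*x)
go([*(hm+.003*x),.19],np.degrees(yaw))
E
```

```text
rear (array([ 0.44860536, -0.22625531]), array([ 0.44847018, -0.22609141])) tipmid [ 0.49987538 -0.2010557 ] tipd 0.03032845726035415 side mid [ 0.47631815 -0.21225765] 0.052013731404976525 heelw 0.02437311252189315
-155.0473206699106
-155.04621564607717
-155.04516150136737
axis 25.611546383517872 0.05717246648385056 exp 57
heel centre [ 0.45102561 -0.22447269]
t 2.2 tcp [ 0.4296 -0.2323  0.19  ] jaw 115.0 shift [ 0.  -2.  22.7] turn -0.6169078447346408 F [-0.   0.2  0.3] T [-0.   -0.    0.01] op 0.0854 q6 [-28.  -4.  -0.  94.   0. -53.]
```

```bash
python3 -m jog '0 -2 22.7 0;50 -2 22.7 0;100 -2 22.7 0;150 -2 22.7 0;168 -2 22.7 0;180 -2 22.7 0;187 -2 22.7 0;187 -2 22.7 0' 0.6 60;  python3 -m jog '0 0 0 0;0 0 0 0;0 0 0 0;0 0 0 0;0 0 0 0;0 0 0 0;0 0 0 0;0 0 0 0' 0 90; python3 - <<'E'
from h import *
go([.45102,-.2245,.002],25.3)
E
```

```text
time: 3.2
ee_pos: [0.4516, -0.2256, 0.0034]
tcp_rot: [-50.8, 89.9, -25.9]
wrist_force: [-0.4, -0.3, -0.0]
opening: 0.0513
time: 4.2
ee_pos: [0.4511, -0.2254, 0.0026]
tcp_rot: [27.8, 90.0, 52.7]
wrist_force: [-0.4, 0.6, -0.0]
opening: -0.0
t 4.2 tcp [ 0.4511 -0.2254  0.0026] jaw 114.9 shift [0.6 0.8 0.4] turn -0.37931833736934095 F [-0.4  0.6 -0. ] T [-0.02  0.02  0.02] op -0.0 q6 [-27.  -0. -18.  73.   0. -51.]
```

```bash
python3 - <<'E'
from h import *
a=snap('wrist')['color'];
b=snap('top')['color'][200:300,310:410];s=snap('scene')['color'][130:210,220:320]
im=np.zeros((420,960,3),np.uint8);im[:,:560]=a;im[:200,560:760]=cv2.resize(b,(200,200));im[210:420,560:822]=cv2.resize(s,(262,210))
cv2.imwrite('pics/w2.png',im[:,:800,::-1])
E
```

```text
(no output)
```

View pics/w2.png

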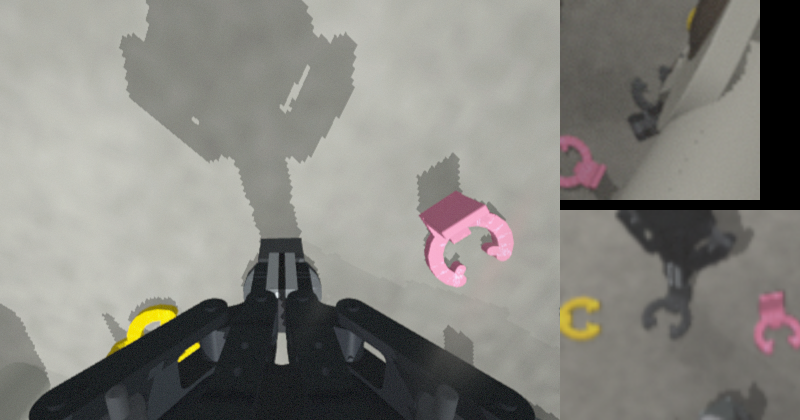

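The wrist view shows the heel (261–303, 240–250) behind the shut fingers. They closed on nothing, in front of it. I'll check the distances.

```bash
python3 - <<'E'
from h import *
c=snap('wrist');e,R,s=tool()
for p,z in(((281,239),0),((281,239),.028),((281,252),.028),((281,262),.028)): 
    q=onz(c,*p,z);print(p,q.round(4),((q-e)@R*1000).round(1))
for d in((0,0,0),(-28,0,0),(-20,0,11),(-20,0,-11),(-28,0,-11),(-18.7,0,0)): print(d,proj(c,e+R@(np.array(d)/1000)).round(0))
cr=cv2.resize(c['color'][225:315,220:345],(800,576),interpolation=cv2.INTER_CUBIC);cr=np.clip(cr*2.2,0,255).astype(np.uint8)
cv2.imwrite('pics/w3.png',cr[:,:,::-1])
E
```

```text
(281, 239) [ 0.4487 -0.2263  0.    ] [ 2.6  0.1 -2.5]
(281, 239) [ 0.4373 -0.2316  0.028 ] [-25.4   0.1 -15.1]
(281, 252) [ 0.4444 -0.2283  0.028 ] [-25.4   0.1  -7.3]
(281, 262) [ 0.45   -0.2257  0.028 ] [-25.4   0.1  -1.1]
(0, 0, 0) [[281. 244.]]
(-28, 0, 0) [[281. 266.]]
(-20, 0, 11) [[281. 276.]]
(-20, 0, -11) [[281. 242.]]
(-28, 0, -11) [[281. 248.]]
(-18.7, 0, 0) [[281. 258.]]
```

View pics/w3.png

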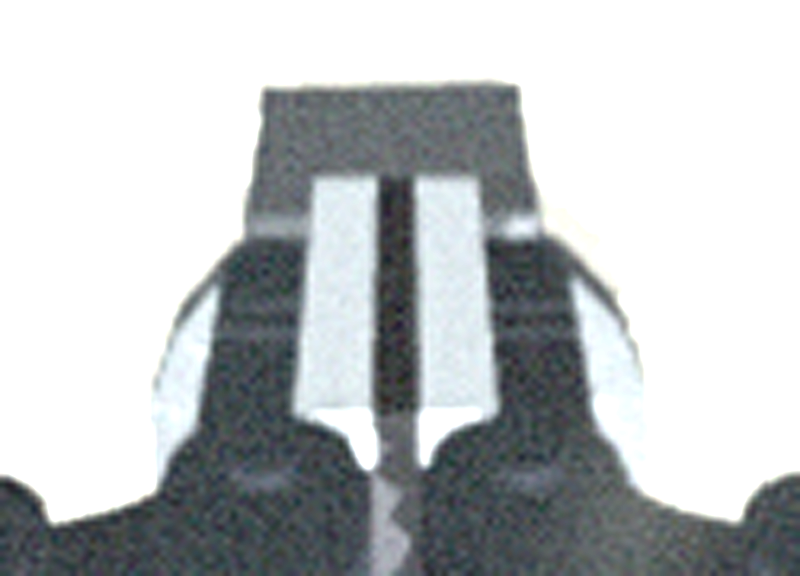

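```bash
python3 - <<'E'
from h import *
import pickle
c0=pickle.load(open('w1.pkl','rb'));c=snap('wrist');e,R,s=tool()
for n,cc,ee in(('w1',c0,np.array([.4296,-.2323,.19])),('now',c,e)):
    o=ray(cc,0,0)[0];print(n,'cam in tool',((o-ee)@R*1000).round(1))
for x in(0,-13,-33):
  for z in(-11,11): print(x,z,proj(c0,[np.array([.4296,-.2323,.19])+R@(np.array([x,y,z])/1000) for y in(42.7,-42.7)]).round(0).tolist())
print(s['q'],s['wrist_force'],s['opening'])
E
```

```text
w1 cam in tool [-171.2    0.3  -80.6]
now cam in tool [-171.3    0.3  -80.5]
0 -11 [[349.0, 228.0], [213.0, 228.0]]
0 11 [[346.0, 260.0], [215.0, 260.0]]
-13 -11 [[354.0, 237.0], [208.0, 237.0]]
-13 11 [[351.0, 270.0], [211.0, 270.0]]
-33 -11 [[363.0, 252.0], [199.0, 252.0]]
-33 11 [[359.0, 289.0], [202.0, 289.0]]
[-2.65501313e+01 -2.49057331e-01 -1.75554209e+01  7.26934100e+01
 -1.30343767e-03 -5.14729271e+01] [ 0.40026545 -0.00971903  0.03745329] 5.303734356892676e-05
```

The picture puts the finger tips some 30 mm higher than the reported TCP (open tips spread 175 px, expected about 148). They also shut above the heel with no force. I'll open and feel downward gently.

```bash
python3 -m jog '0 0 0 0;0 0 0 0;0 0 0 0;1 0 0 0;2 0 0 0;3 0 0 0;4 0 0 0;5 0 0 0' 0.6 60; python3 - <<'E'
from h import *
go([.45102,-.2245,.002],25.3)
c=snap('wrist');cv2.imwrite('pics/w4.png',np.clip(c['color'][:,:,::-1]*1.6,0,255))
E
```

```text
time: 5.45
ee_pos: [0.451, -0.2254, -0.0025]
tcp_rot: [148.4, 90.0, 173.3]
wrist_force: [-0.3, 0.5, -0.3]
opening: 0.0511
t 5.45 tcp [ 0.451  -0.2254 -0.0025] jaw 114.9 shift [-4.5  0.8  0.4] turn -0.3759686982014472 F [-0.3  0.5 -0.3] T [0.01 0.   0.04] op 0.0511 q6 [-27.  -0. -18.  72.  -0. -51.][ WARN:0@2.753] global loadsave.cpp:1063 imwrite_ Unsupported depth image for selected encoder is fallbacked to CV_8U.
```

View pics/w4.png

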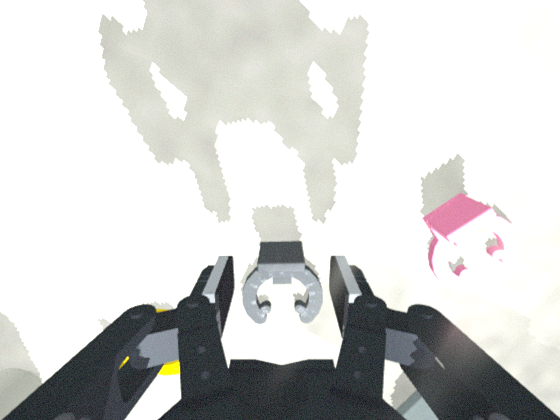

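The picture shows the pads at (228,257) and (337,257) straddling the clip, but well above it. I'll solve for their height.

```bash
python3 - <<'E'
from h import *
c=snap('wrist');e,R,s=tool()
for z in (-11,-8):
  for x in(-10,-20,-30,-36,-42): print(z,x,proj(c,[e+R@(np.array([x,y,z])/1000) for y in(25.6,-25.6)]).round(1).tolist())
E
```

```text
-11 -10 [[323.8, 234.7], [237.7, 234.7]]
-11 -20 [[326.2, 241.7], [235.3, 241.8]]
-11 -30 [[329.0, 249.6], [232.5, 249.7]]
-11 -36 [[330.8, 254.9], [230.6, 254.9]]
-11 -42 [[332.7, 260.5], [228.6, 260.6]]
-8 -10 [[323.6, 239.3], [238.0, 239.3]]
-8 -20 [[326.0, 246.6], [235.5, 246.6]]
-8 -30 [[328.7, 254.7], [232.8, 254.8]]
-8 -36 [[330.5, 260.1], [230.9, 260.2]]
-8 -42 [[332.4, 265.9], [229.0, 266.0]]
```

```bash
python3 -m jog '6 0.8 0.4 0;12 0.8 0.4 0;16 0.8 0.4 0;20 0.8 0.4 0;22 0.8 0.4 0;24 0.8 0.4 0;26 0.8 0.4 0;26 0.8 0.4 0'; python3 -m jog '0 0 0 0;0 0 0 0;0 0 0 0;0 0 0 0;0 0 0 0;0 0 0 0;0 0 0 0;0 0 0 0' 0 90; python3 - <<'E'
from h import *
go([.45102,-.2245,.002],25.3)
E
```

```text
time: 6.55
ee_pos: [0.451, -0.2245, -0.0284]
tcp_rot: [140.0, 90.0, 164.9]
wrist_force: [-0.1, 1.1, 0.1]
opening: 0.0513
time: 7.55
ee_pos: [0.4513, -0.2246, -0.0279]
tcp_rot: [-56.3, 90.0, -31.4]
wrist_force: [-0.6, 0.4, 6.5]
opening: 0.0241
t 7.55 tcp [ 0.4513 -0.2246 -0.0279] jaw 114.9 shift [-29.9   0.2  -0.2] turn -0.3791653604709637 F [-0.6  0.4  6.5] T [0.06 0.28 0.04] op 0.0241 q6 [-26.   1. -20.  69.  -0. -51.]
```

Gripped, but the tips are flush on the table (Fz 6.5). I'll regrip 3 mm higher so they clear the washer.

```bash
python3 -m jog '0 0 0 0;0 0 0 0;0 0 0 0;-3 0 0 0;-3 0 0 0;-3 0 0 0;-3 0 0 0;-3 0 0 0' 0.42 60; python3 -m jog '0 0 0 0;0 0 0 0;0 0 0 0;0 0 0 0;0 0 0 0;0 0 0 0;0 0 0 0;0 0 0 0' 0 110; python3 - <<'E'
from h import *
go([.45102,-.2245,.002],25.3)
E
```

```text
time: 8.55
ee_pos: [0.451, -0.2245, -0.0254]
tcp_rot: [138.8, 90.0, 163.7]
wrist_force: [0.1, -0.6, 0.5]
opening: 0.0359
time: 9.55
ee_pos: [0.4512, -0.2246, -0.025]
tcp_rot: [-61.3, 90.0, -36.4]
wrist_force: [-2.1, 0.2, 4.7]
opening: 0.0233
t 9.55 tcp [ 0.4512 -0.2246 -0.025 ] jaw 114.9 shift [-27.    0.1  -0.1] turn -0.37893324384495486 F [-2.1  0.2  4.7] T [0.12 0.43 0.01] op 0.0233 q6 [-26.   1. -20.  70.  -0. -51.]
```

```bash
python3 -m jog '-5 0 0 0;-20 0 0 0;-50 0 0 0;-80 0 0 0;-110 0 0 0;-140 0 0 0;-150 0 0 0;-150 0 0 0'; python3 - <<'E'
from h import *
import pickle
D=pickle.load(open('d0.pkl','rb'))
def tri(a,b):
    (o1,d1),(o2,d2)=ray(D['top'],*a),ray(D['scene'],*b)
    d1/=np.linalg.norm(d1);d2/=np.linalg.norm(d2)
    t=np.linalg.lstsq(np.c_[d1,-d2],o2-o1,rcond=None)[0];p,q=o1+d1*t[0],o2+d2*t[1]
    return ((p+q)/2).round(4),np.linalg.norm(p-q).round(4)
print('thread top',tri((180.7,174.3),(323.2,276.5)),'washer',tri((182.7,180),(321.9,280.4)))
# clean: bright disc masks
for n,(u0,v0,u1,v1) in(('top',(160,155,205,200)),('scene',(300,255,345,305))):
    g=cv2.cvtColor(D[n]['color'],cv2.COLOR_RGB2GRAY)[v0:v1,u0:u1]
    for th in(120,135,150,165,180):
        m=(g>th).astype(np.uint8);k,l,st,ce=cv2.connectedComponentsWithStats(m)
        print(n,th,[(s[4],s[:4]+[u0,v0,0,0],(c+[u0,v0]).round(1)) for s,c in zip(st[1:],ce[1:]) if s[4]>40])
c=snap('wrist');go([.5,0,.1],-9)
im=np.zeros((560,800,3),np.uint8)
im[:420,:380]=np.clip(c['color'][:,90:470]*1.6,0,255);im[:420,380:]=cv2.resize(np.clip(c['color'][220:340,220:340]*2.2,0,255).astype(np.uint8),(420,420))
cv2.imwrite('pics/w5.png',im[:420,:,::-1])
E
```

```text
time: 10.55
ee_pos: [0.4513, -0.2246, 0.125]
tcp_rot: [-51.6, 90.0, -26.7]
wrist_force: [0.1, 0.1, -1.1]
opening: 0.0233
thread top (array([0.5913, 0.1538, 0.1093]), np.float64(0.0034)) washer (array([0.5891, 0.1535, 0.0777]), np.float64(0.0001))
top 120 [(np.int32(223), array([169, 166,  17,  27]), array([176.8, 177.3])), (np.int32(70), array([183, 166,  14,  15]), array([190.8, 172.2]))]
top 135 []
top 150 []
top 165 []
top 180 []
scene 120 [(np.int32(435), array([309, 269,  27,  24]), array([321.9, 280.1]))]
scene 135 [(np.int32(82), array([310, 270,  13,  22]), array([314. , 281.3])), (np.int32(112), array([318, 269,  11,  13]), array([323.1, 275. ]))]
scene 150 []
scene 165 []
scene 180 []
t 10.6 tcp [ 0.4509 -0.2244  0.124 ] jaw 114.9 shift [ 24.  182.8 139.1] turn 33.923319834529664 F [ 0.9 -0.8 -0.5] T [ 0.04  0.   -0.03] op 0.0233 q6 [-26.  -2.  -6.  86.  -0. -51.]
```

View pics/w5.png

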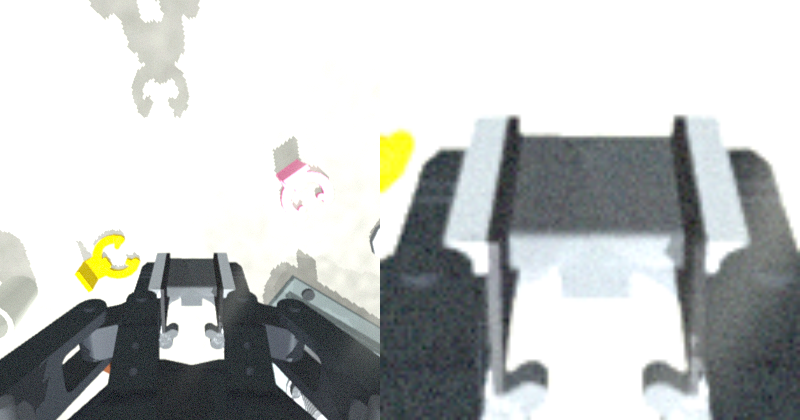

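The clip is held square and level. Two views give the thread top at z≈.109 and washer z≈.076, axis ≈(.590,.1535). I'll put the wrist camera almost above the bolt.

```bash
python3 -m jog '-10 250 335 34;-10 250 335 34;-10 250 335 34;-10 250 335 34;-10 250 335 34;-10 250 335 34;-10 250 335 34;-10 250 335 34'; python3 - <<'E'
from h import *
import pickle
d,a=go([.649,.144,.135],-9)
c=snap('wrist');pickle.dump(c,open('w6.pkl','wb'))
go([.649,.144,.135],-9)
im=c['color'];z=cv2.resize(im[90:250,180:380],(750,600),interpolation=cv2.INTER_CUBIC)
cv2.imwrite('pics/w6.png',np.clip(z*1.3,0,255).astype(np.uint8)[:,:,::-1])
print(proj(c,[[.59,.1535,z] for z in(.076,.1095)]))
E
```

```text
time: 11.6
ee_pos: [0.6497, 0.1471, 0.1307]
tcp_rot: [-165.5, 89.7, -174.3]
wrist_force: [-0.0, 0.3, -2.2]
opening: 0.0228
t 11.6 tcp [0.6497 0.1471 0.1307] jaw 81.2 shift [-4.3 -3.2 -0.2] turn 0.16572626898154397 F [-0.   0.3 -2.2] T [-0.02  0.01  0.01] op 0.0228 q6 [13. 21. 21. 90.  0. 22.]
t 11.65 tcp [0.6491 0.1451 0.1315] jaw 81.1 shift [-3.5 -1.1  0.1] turn 0.08369133130520368 F [-0.3 -0.2 -1.1] T [ 0.01  0.01 -0.04] op 0.023 q6 [13. 21. 21. 90. -0. 22.]
[[277.02279874 141.06898418]
 [276.27741355 145.76975327]]
```

View pics/w6.png

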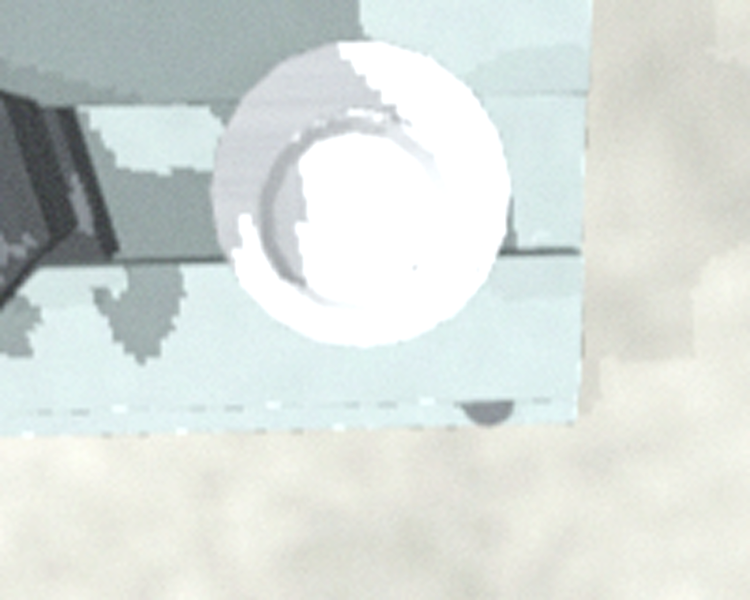

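The washer's outline spans u 213–510, v 40–347 in the crop, so its centre is at px (276.4,141.6), about 79 px across. The stand is within about 1.5° of the tool axes.

```bash
python3 - <<'E'
from h import *
import pickle
c=pickle.load(open('w6.pkl','rb'))
P=lambda u,v,z:onz(c,180+u/3.75,90+v/3.75,z)
for z in(.066,.072,.076,.080):
    l,r,t,b=P(213,193,z),P(510,193,z),P(361.5,40,z),P(361.5,347,z)
    print(z,'w',np.linalg.norm(l-r).round(4),'h',np.linalg.norm(t-b).round(4),'cen',((l+r)/2).round(4),((t+b)/2).round(4))
l,r,t,b=P(260,207,.1),P(361,207,.1),P(361,108,.1),P(361,310,.1)
print('thread v-extent ',[np.linalg.norm(P(361,108,z)-P(361,310,z)).round(4) for z in(.1,.105,.11,.115)], [((P(361,108,z)+P(361,310,z))/2).round(4) for z in(.105,.11)])
# target: d=39 short, tool yaw -9
ax=(P(361.5,193.5,.076));x=np.array([np.cos(np.radians(-9)),np.sin(np.radians(-9)),0])
print(ax)
for d in(60,39):print(d,ax-x*(d+35)/1000); 
q=ax-x*.095;q[2]=.135;go(q,-9)
E
```

```text
0.066 w 0.0623 h 0.0632 cen [0.5911 0.1527 0.066 ] [0.5925 0.1525 0.066 ]
0.072 w 0.0607 h 0.0616 cen [0.5906 0.1529 0.072 ] [0.5919 0.1526 0.072 ]
0.076 w 0.0597 h 0.0605 cen [0.5902 0.153  0.076 ] [0.5916 0.1528 0.076 ]
0.08 w 0.0586 h 0.0594 cen [0.5899 0.1531 0.08  ] [0.5912 0.1529 0.08  ]
thread v-extent  [np.float64(0.0359), np.float64(0.035), np.float64(0.0341), np.float64(0.0332)] [array([0.5909, 0.1533, 0.105 ]), array([0.5904, 0.1534, 0.11  ])]
[0.5903142  0.15297417 0.076     ]
60 [0.49648381 0.16783544 0.076     ]
39 [0.51722527 0.16455032 0.076     ]
t 11.65 tcp [0.6491 0.1451 0.1315] jaw 81.1 shift [  -2.9   -1.2 -154.3] turn 0.08369133130520368 F [-0.3 -0.2 -1.1] T [ 0.01  0.01 -0.04] op 0.023 q6 [13. 21. 21. 90. -0. 22.]
```

```bash
python3 -m jog '0 0 -60 0;0 0 -120 0;0 0 -150 0;0 0 -154 0;0 0 -154 0;20 0 -154 0;45 0 -154 0;60 0 -154 0'; python3 - <<'E'
from h import *
ax=np.array([.5905,.1531,.07]);x=np.array([np.cos(np.radians(-9)),np.sin(np.radians(-9)),0])
q=ax-x*.074;q[2]=.065;go(q,-9)
E
```

```text
time: 12.65
ee_pos: [0.4977, 0.1669, 0.0729]
tcp_rot: [-148.7, 89.9, -157.8]
wrist_force: [0.2, 0.2, -0.6]
opening: 0.0233
t 12.65 tcp [0.4977 0.1669 0.0729] jaw 80.9 shift [ 7.9  0.9 19.8] turn -0.13895359603705515 F [ 0.2  0.2 -0.6] T [-0.01 -0.06 -0.02] op 0.0233 q6 [19.  1. -8. 81. -0. 28.]
```

```bash
python3 -m jog '0 1 7 0;0 1 14 0;0 1 20 0;0 1 20 0;3 1 20 0;6 1 20 0;9 1 20 0;9 1 20 0';python3 -m jog '1 0 0 0;2 0 0 0;2.5 0 0 0;3 0 0 0;3.5 0 0 0;4 0 0 0;4 0 0 0;4 0 0 0'; python3 - <<'E'
from h import *
ax=np.array([.5905,.1531,.07]);x=np.array([np.cos(np.radians(-9)),np.sin(np.radians(-9)),0])
q=ax-x*.074;q[2]=.065;go(q,-9)
snap('scene','s7.png')
E
```

```text
time: 13.65
ee_pos: [0.5171, 0.1655, 0.0653]
tcp_rot: [-151.2, 90.0, -160.3]
wrist_force: [0.3, 0.2, -0.9]
opening: 0.0231
time: 14.65
ee_pos: [0.5174, 0.1655, 0.0617]
tcp_rot: [38.5, 90.0, 29.5]
wrist_force: [0.5, -0.7, -0.8]
opening: 0.0227
t 14.65 tcp [0.5174 0.1655 0.0617] jaw 80.9 shift [-3.3 -0.8  0.2] turn -0.0805037871464549 F [ 0.5 -0.7 -0.8] T [0.   0.04 0.  ] op 0.0227 q6 [18.  4. -7. 79.  0. 27.]
```

```bash
for i in 1; do python3 -m jog '0.5 -0.7 0 0;1 -0.7 0 0;1.5 -0.7 0 0;2 -0.7 0 0;2.5 -0.7 0 0;3 -0.7 0 0;3 -0.7 0 0;3 -0.7 0 0'; done
```

```text
time: 15.7
ee_pos: [0.5174, 0.1649, 0.0592]
tcp_rot: [33.4, 90.0, 24.3]
wrist_force: [-2.6, 0.0, 5.9]
opening: 0.0233
```

```bash
python3 -m jog '0.5 0 0 0;1 0 0 0;1.5 0 0 0;2 0 0 0;2 0 0 0;2.5 0 0 0;2.5 0 0 0;2.5 0 0 0'
```

```text
time: 16.7
ee_pos: [0.5175, 0.1651, 0.0578]
tcp_rot: [35.9, 89.9, 26.9]
wrist_force: [-6.9, 0.3, 13.6]
opening: 0.023
```

Contact was felt at TCP z≈.0603, which puts the washer's top at about .085 (the wrist washer width also gives .082–.085). I'll back off upward and check numerically whether the clip shifted in the grip.

```bash
python3 -m jog '-1 0 0 0;-2 0 0 0;-3 0 0 0;-4 0 0 0;-4 0 0 0;-4 0 0 0;-4 0 0 0;-4 0 0 0'; python3 - <<'E'
from h import *
import pickle
c0=pickle.load(open('w6.pkl','rb'));c=snap('wrist');pickle.dump(c,open('w8.pkl','wb'))
go([.517,.1645,.0615],-9)
G=lambda i:cv2.cvtColor(i,cv2.COLOR_RGB2GRAY)
a,b=G(c0['color']),G(c['color'])
# heel patch, left/right nib patch: template from w6 into now
for n,(u0,v0,u1,v1) in dict(heel=(262,256,300,290),lleg=(246,320,270,348),rleg=(288,320,312,348),pad=(240,250,262,300)).items():
    t=a[v0:v1,u0:u1];r=cv2.matchTemplate(b[v0-10:v1+10,u0-10:u1+10],t,cv2.TM_CCOEFF_NORMED);_,m,_,p=cv2.minMaxLoc(r);print(n,p[0]-10,p[1]-10,round(m,3))
im=np.hstack([cv2.resize(np.clip(x[235:365,225:330]*1.8,0,255).astype(np.uint8),(395,490)) for x in(c0['color'],c['color'])])
cv2.imwrite('pics/w8.png',im[:,:,::-1])
E
```

```text
time: 17.7
ee_pos: [0.5173, 0.1648, 0.0601]
tcp_rot: [-125.2, 90.0, -134.3]
wrist_force: [-0.9, -0.4, 2.2]
opening: 0.023
t 17.75 tcp [0.5173 0.1648 0.0601] jaw 80.9 shift [-1.4 -0.4 -0.2] turn -0.07693559765657199 F [-0.4  0.2  2.1] T [-0.09  0.02 -0.01] op 0.0229 q6 [18.  4. -7. 79. -0. 27.]
heel 3 -1 0.804
lleg 0 0 0.865
rleg 0 0 0.756
pad 0 0 0.822
```

View pics/w8.png

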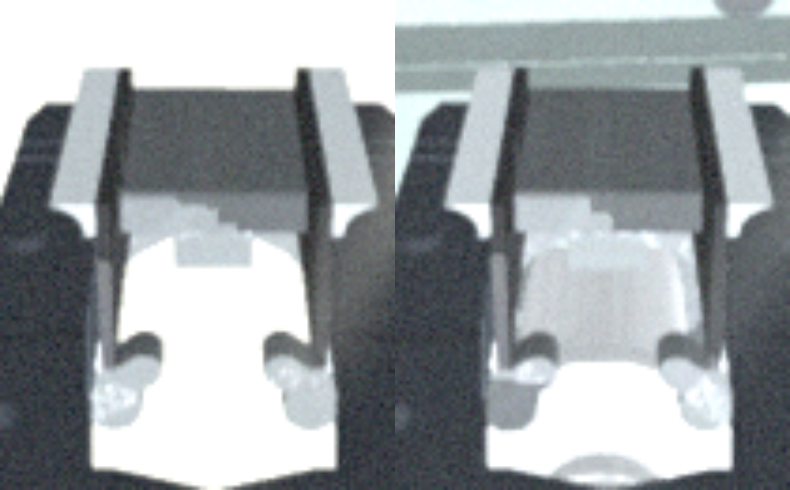

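The clip hasn't moved in the grip (left before, right now). Its leg tips lie over the white washer, and the near thread arc peaks at about (595,455) in the crop, slightly left of the clip's middle (≈609). I'll measure that offset.

```bash
python3 - <<'E'
from h import *
import pickle
c=pickle.load(open('w8.pkl','rb'));g=cv2.cvtColor(c['color'],cv2.COLOR_RGB2GRAY)
for v in range(350,366): print(v,' '.join('%3d'%x for x in g[v,256:310:1]))
e,R,s=tool();print(e)
for ax in([.5905,.1531],[.5895,.1532]):
    ax=np.array(ax)
    for z in(.086,.095):
        for r,nm in((17,'thread'),(29,'washer'),(11,'core')):
            print(ax,nm,z,proj(c,[[*(ax+r/1000*np.array([-np.cos(a-np.radians(9)),-np.sin(a-np.radians(9))])),z] for a in(-.6,-.3,0,.3,.6)]).round(1).tolist())
E
```

```text
350 167 173 174 176 176 174 174 174 172 173 173 174 173 174 174 173 173 172 174 174 171 174 166 161 161 161 160 161 161 161 158 158 157 159 156 157 161 157 168 195 212 213 213 213 213 213 215 214 212 204 198 201 199 201
351 174 174 174 173 173 173 174 175 173 171 174 174 169 172 172 172 170 174 173 172 172 169 167 161 158 158 157 156 157 159 157 157 157 159 156 157 159 155 156 172 211 213 212 212 212 211 212 213 214 213 212 213 214 215
352 172 171 172 171 170 171 172 170 170 169 171 172 168 170 171 170 169 170 168 165 162 163 163 155 156 154 155 156 156 156 154 155 157 156 157 153 153 154 155 170 211 210 210 209 210 209 210 210 210 210 212 211 211 213
353 169 170 168 168 169 169 169 167 166 165 169 167 168 166 168 165 169 167 165 157 157 157 156 153 154 152 155 155 156 153 152 157 154 153 153 155 152 151 153 167 207 208 207 207 208 209 208 206 210 209 211 211 210 210
354 169 169 168 166 166 168 164 168 167 167 169 167 168 168 168 167 168 170 165 157 153 150 148 145 149 150 148 151 154 155 153 157 156 155 155 156 154 155 155 167 208 209 209 207 208 208 207 209 208 209 208 210 209 209

[... 3066 characters left out ...]
0.8, 366.8], [275.3, 367.4], [270.3, 369.3]]
[0.5895 0.1532] thread 0.086 [[296.2, 349.7], [288.8, 346.8], [280.6, 345.9], [272.5, 346.9], [265.2, 349.8]]
[0.5895 0.1532] washer 0.086 [[307.5, 336.7], [294.8, 331.6], [280.6, 329.9], [266.4, 331.7], [253.7, 336.8]]
[0.5895 0.1532] core 0.086 [[290.6, 356.0], [285.9, 354.2], [280.7, 353.6], [275.5, 354.3], [270.7, 356.1]]
[0.5895 0.1532] thread 0.095 [[296.9, 361.4], [289.2, 358.5], [280.6, 357.5], [272.1, 358.5], [264.4, 361.5]]
[0.5895 0.1532] washer 0.095 [[308.9, 347.9], [295.5, 342.7], [280.6, 340.9], [265.7, 342.8], [252.3, 348.1]]
[0.5895 0.1532] core 0.095 [[291.1, 368.0], [286.1, 366.1], [280.7, 365.5], [275.2, 366.1], [270.2, 368.0]]
```

The core arc's apex at (279.4,355) matches the axis in x and washer z≈.086, with the bolt 1 mm to −y. I'll raise to mid-groove, shift −1 mm, and advance to just before nib contact.

```bash
python3 -m jog '-0.9 0 0 0;-1.8 -1 0 0;-1.8 -1 3 0;-1.8 -1 7 0;-1.8 -1 11 0;-1.8 -1 15 0;-1.8 -1 19 0;-1.8 -1 19 0';python3 -c "
from h import *
go([.5905,.1525,.062],-9)"
```

```text
time: 18.75
ee_pos: [0.5361, 0.1608, 0.0618]
tcp_rot: [-146.1, 90.0, -155.2]
wrist_force: [-0.6, 0.2, -1.3]
opening: 0.023
t 18.75 tcp [0.5361 0.1608 0.0618] jaw 80.9 shift [-0.2  0.4 55. ] turn -0.09043634572913106 F [-0.6  0.2 -1.3] T [0.   0.05 0.02] op 0.023 q6 [17.  6. -5. 80. -0. 26.]
```

```bash
python3 -m jog '0 0 1 0;0 0.3 2 0;0 0.3 3 0;0 0.3 4 0;0 0.3 5 0;0 0.3 6 0;0 0.3 6 0;0 0.3 6 0'; python3 -m jog '0 0 0.5 0;0 0 1 0;0 0 1.5 0;0 0 2 0;0 0 2.5 0;0 0 3 0;0 0 3 0;0 0 3 0';python3 -c "
from h import *
go([.5905,.1525,.062],-9)"
```

```text
time: 19.75
ee_pos: [0.5411, 0.1602, 0.0615]
tcp_rot: [-168.0, 89.9, -177.1]
wrist_force: [-5.3, 1.2, -0.4]
opening: 0.0231
time: 20.75
ee_pos: [0.5437, 0.1597, 0.0615]
tcp_rot: [-169.2, 89.9, -178.3]
wrist_force: [-7.4, -0.2, -0.1]
opening: 0.0231
t 20.75 tcp [0.5437 0.1597 0.0615] jaw 80.9 shift [-0.6  0.2 47.3] turn -0.06522600912980181 F [-7.4 -0.2 -0.1] T [ 0.06  1.46 -0.05] op 0.0231 q6 [16.  7. -3. 80.  0. 25.]
```

Nibs are on the core as expected, with about a 7 N push and little side force. I'll keep going.

```bash
python3 -m jog '0 0 0.5 0;0 0 1 0;0 0 1.5 0;0 0 2 0;0 0 2.5 0;0 0 3 0;0 0 3 0;0 0 3 0'; python3 -m jog '0 0 0.5 0;0 0 1 0;0 0 1.5 0;0 0 2 0;0 0 2.5 0;0 0 3 0;0 0 3 0;0 0 3 0';python3 -c "
from h import *
go([.5905,.1525,.062],-9)"
```

```text
time: 21.75
ee_pos: [0.5479, 0.1592, 0.062]
tcp_rot: [-11.7, 90.0, -20.8]
wrist_force: [-2.6, -0.2, 0.0]
opening: 0.0227
time: 22.75
ee_pos: [0.5512, 0.1587, 0.0621]
tcp_rot: [7.4, 89.9, -1.7]
wrist_force: [0.6, -1.3, -1.7]
opening: 0.0231
t 22.75 tcp [0.5512 0.1587 0.0621] jaw 80.9 shift [ 0.1  0.  39.8] turn -0.08476238787164903 F [ 0.6 -1.3 -1.7] T [-0.24 -0.28  0.02] op 0.0231 q6 [16.  8. -3. 80. -0. 25.]
```

Past the peak. Next is feeling for the prong's stop.

```bash
python3 -m jog '0 0 0.5 0;0 0 1 0;0 0 1.5 0;0 0 2 0;0 0 2.5 0;0 0 3 0;0 0 3 0;0 0 3 0'; python3 -m jog '0 0 0.3 0;0 0 0.6 0;0 0 0.9 0;0 0 1.2 0;0 0 1.5 0;0 0 1.5 0;0 0 1.5 0;0 0 1.5 0';python3 -c "
from h import *
go([.5905,.1525,.062],-9)"
```

```text
time: 23.75
ee_pos: [0.554, 0.1583, 0.062]
tcp_rot: [10.5, 90.0, 1.4]
wrist_force: [1.8, -0.6, -2.1]
opening: 0.0235
time: 24.75
ee_pos: [0.5552, 0.158, 0.0619]
tcp_rot: [-18.3, 90.0, -27.4]
wrist_force: [1.2, -0.8, -1.7]
opening: 0.0232
t 24.75 tcp [0.5552 0.158  0.0619] jaw 80.9 shift [-0.1  0.1 35.7] turn -0.07731492631079107 F [ 1.2 -0.8 -1.7] T [-0.13 -0.29 -0.03] op 0.0232 q6 [16.  8. -2. 80. -0. 25.]
```

```bash
python3 -m jog '0 0 0.3 0;0 0 0.6 0;0 0 0.9 0;0 0 1.2 0;0 0 1.5 0;0 0 1.5 0;0 0 1.5 0;0 0 1.5 0';python3 -c "
from h import *
go([.5905,.1525,.062],-9)"
```

```text
time: 25.75
ee_pos: [0.5566, 0.1578, 0.0619]
tcp_rot: [-174.2, 90.0, 176.7]
wrist_force: [1.2, -0.7, -1.1]
opening: 0.023
t 25.75 tcp [0.5566 0.1578 0.0619] jaw 80.9 shift [-0.1  0.1 34.3] turn -0.07783524981364565 F [ 1.2 -0.7 -1.1] T [-0.19 -0.12 -0.01] op 0.023 q6 [16.  8. -2. 80.  0. 25.]
```

```bash
python3 -m jog '0 0 0.3 0;0 0 0.6 0;0 0 0.9 0;0 0 1.2 0;0 0 1.2 0;0 0 1.2 0;0 0 1.2 0;0 0 1.2 0'
```

```text
time: 26.75
ee_pos: [0.5569, 0.1578, 0.0618]
tcp_rot: [-177.4, 89.9, 173.5]
wrist_force: [-6.5, 0.3, 2.4]
opening: 0.023
```

```bash
python3 -m jog '0 0 0.3 0;0 0 0.6 0;0 0 0.9 0;0 0 1 0;0 0 1 0;0 0 1 0;0 0 1 0;0 0 1 0'
```

```text
time: 27.75
ee_pos: [0.557, 0.1578, 0.0618]
tcp_rot: [-177.8, 89.8, 173.2]
wrist_force: [-11.5, 1.3, 4.6]
opening: 0.0227
```

The hard stop shows (push rising with no motion), so the clip is home. I'll relax the push, set it down on the washer, then open.

```bash
python3 -m jog '0 0 -0.8 0;0 0 -1.6 0;0.3 0 -1.6 0;0.6 0 -1.6 0;0.9 0 -1.6 0;0.9 0 -1.6 0;0.9 0 -1.6 0;0.9 0 -1.6 0'; python3 -m jog '0 0 0 0;0 0 0 0;0 0 0 0;0 0 0 0;0 0 0 0;0 0 0 0;0 0 0 0;0 0 0 0' 0.6 40
```

```text
time: 28.75
ee_pos: [0.5569, 0.1578, 0.0611]
tcp_rot: [170.9, 90.0, 161.9]
wrist_force: [-6.1, 1.2, 1.4]
opening: 0.023
time: 29.75
ee_pos: [0.5573, 0.1577, 0.0611]
tcp_rot: [0.5, 90.0, -8.6]
wrist_force: [-0.4, -0.2, 0.1]
opening: 0.0514
```

```bash
python3 -m jog '-5 0 0 0;-15 0 0 0;-40 0 -10 0;-80 0 -30 0;-120 0 -70 0;-140 0 -110 0;-140 0 -140 0;-140 0 -140 0'; python3 -m jog '0 0 -40 0;0 0 -80 0;0 0 -80 0;0 0 -80 0;0 0 -80 0;0 0 -80 0;0 0 -80 0;0 0 -80 0'; python3 - <<'E'
from h import *
import pickle
t=snap('top');s=snap('scene');w=snap('wrist')
pickle.dump((t,s,w),open('f.pkl','wb'))
e,R,q=tool();print(e,q['time'])
pr=lambda c:proj(c,[.5905,.1525,.089]).ravel().round()
print(pr(t),pr(s),pr(w))
im=np.zeros((600,800,3),np.uint8)
def put(c,h,x,y,W):
    u,v=pr(c).astype(int);u=np.clip(u,h,559-h);v=np.clip(v,h,419-h)
    im[y:y+W,x:x+W]=cv2.resize(np.clip(c['color'][v-h:v+h,u-h:u+h]*1.3,0,255).astype(np.uint8),(W,W),interpolation=cv2.INTER_CUBIC)
put(t,30,0,0,300);put(s,30,0,300,300);put(w,70,300,0,500)
cv2.imwrite('pics/f.png',im[:,:,::-1])
E
```

```text
time: 30.75
ee_pos: [0.4181, 0.1802, 0.2028]
tcp_rot: [33.7, 89.8, 24.7]
wrist_force: [-0.0, 0.6, -0.3]
opening: 0.0511
time: 31.75
ee_pos: [0.3401, 0.1924, 0.2009]
tcp_rot: [-140.3, 90.0, -149.4]
wrist_force: [-0.2, -0.2, 0.4]
opening: 0.0511
[0.34001078 0.19242855 0.20102245] 31.9
[182. 178.] [322. 279.] [281. 389.]
```

View pics/f.png

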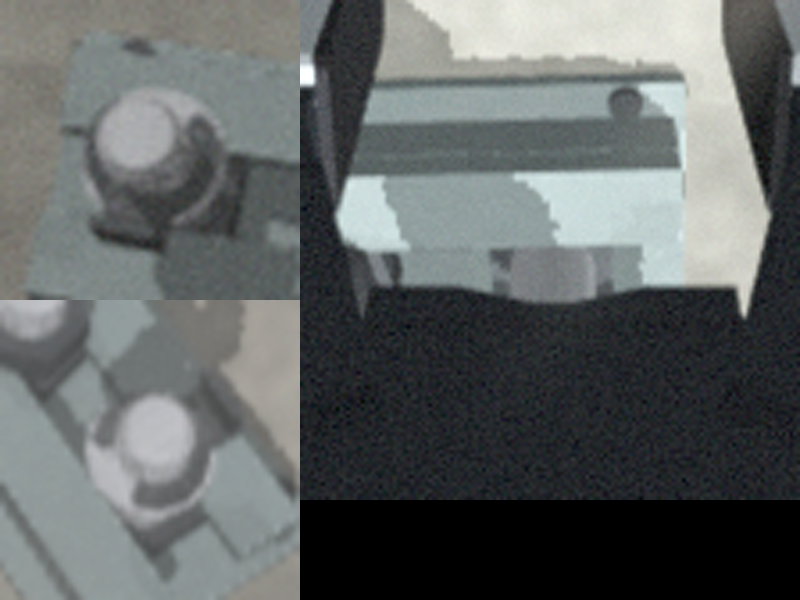

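Final picture: the clip's dark band sits concentric on the washer around the bolt, legs past the core and heel toward the robot, in both the top and scene crops. One numeric check of the bystanders, then hand in.

```bash
python3 - <<'E'
from h import *
import pickle
D=pickle.load(open('d0.pkl','rb'));s=pickle.load(open('f.pkl','rb'))[1]
G=lambda i:cv2.cvtColor(i,cv2.COLOR_RGB2GRAY)
a,b=G(D['scene']['color']),G(s['color'])
for n,(u,v,h) in dict(yellow=(226,171,15),pink=(303,173,14),cup=(182,161,14),nut=(203,207,13),washer=(331,205,13),gauge=(400,270,30)).items():
    r=cv2.matchTemplate(b[v-h-8:v+h+8,u-h-8:u+h+8],a[v-h:v+h,u-h:u+h],cv2.TM_CCOEFF_NORMED);_,m,_,p=cv2.minMaxLoc(r);print(n,p[0]-8,p[1]-8,round(m,2))
print(bot.job_done())
E
```

```text
yellow 0 0 1.0
pink 0 0 0.99
cup 0 0 1.0
nut 0 0 1.0
washer 0 0 0.99
gauge 0 0 1.0
the job is handed in; nothing more can be done
None
```

The loose clip is snapped home in the groove of the far-left bolt (y ≈ +0.15), and the job is handed in at about 32 s of the 54 s allowed.

- **Insertion:** I felt the washer's rim with the leg tips and raised the clip about 1–2 mm into the groove. I then pushed it in along the stand's +x. The largest push I read on the nibs was about 7 N, then it fell away. I stopped when the force rose to 11.5 N with no further motion, which is the prong on the core. The contact points matched the expected distances within about 1 mm.
- **Release:** I eased the push, lowered the clip about 0.7 mm towards the washer, let go and backed the arm well clear. The last top and scene pictures show the clip around the bolt, centred on its washer. No reading shows directly that it lies level.
- **Other objects:** the yellow and pink look-alikes, chalk holder, square nut, lock washer and bolt gauge all match their starting places to the pixel.

**Disagreements:**
- The finger tips sat about 25–30 mm higher than the reported tool point, so my first grasp closed above the heel on nothing. I corrected it by sight and touch.
- Touch put the washer's top face at about 86 mm above the table. The first two-view estimate said 76–78 mm. I used the touch value, which the wrist camera supported at 82–85 mm.
- Feeling for the washer pressed about 14 N downward at most. The clip did not move in the grip.

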